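Serve a crisp fish cracker with the turner

TASK

Press the closed fingertips on top of the brown cracker and drag it across the bench until it lies up against the dark stop bar. Then take the blue-handled turner, slide its blade under the cracker with the bar as backstop, carry the cracker on the blade and tip it gently onto the middle of the blue-rimmed square plate, lying flat and right way up. Finally lay the turner back down flat on the bench, touching none of the other things, and disturb nothing else.

Things in the scene. Friction and masses are not known exactly. Their poses are not given: they have to be found in the camera images.
- cracker: square golden-brown baked cracker, 100 x 100 x 10 mm, about 70 g; origin at the centre of its underside, z up. Its underside is bevelled all round: it rests on a 76 mm square and the edge is 4 mm above the bench, so a thin blade slips under. Underside and edges are slippery (friction about 0.3), the top is grippy. It is too wide to grip and must not be lifted with the fingers; it is dropped or flung if it moves faster than 1.2 m/s
- stop_bar: fixed dark steel bar with two brass screws, 160 mm long, 24 mm thick, 22 mm high. Origin at bench level in the middle of the long face that looks towards the cracker; its +x axis points from that face into the bar (away from the cracker), y runs along the face. The cracker flush against the face has its centre at x = -50 mm in this frame
- turner: metal turner with a blue handle, about 190 g, lying on the bench. Origin at the centre of the underside of the blade, x towards the nose, z up. Blade 105 mm long (x -52 to +52 mm), 84 mm wide, 2 mm thick, flat on the bench. At its rear edge a steep neck rises to a level handle along x, from x = -85 to -200 mm, 24 mm wide (y), 20 mm high, its centre line 68 mm above the blade's underside
- turner_handle (a point): point on the handle's centre line where it is best gripped across its 24 mm width from above: 115 mm behind the blade's centre and 68 mm above the underside
- plate: loose white square plate with a blue rim, 200 x 200 mm, 0.75 kg; origin at the centre of its underside, sides along x and y. The flat floor inside is 180 x 180 mm, 6 mm up; the rim is 10 mm wide and 12 mm high
- bowl: blue bowl, 116 mm across, 50 mm high, stands on the left beside the plate (either may be the nearer one); leave alone. Origin at the centre of its underside
- jar: amber jar with orange lid, 62 mm across, 85 mm high, between the robot and the cracker; leave alone. Origin: centre of underside
- bottle: clear bottle with red cap, 60 mm across, 130 mm high, beyond the cracker; leave alone. Origin: centre of underside
- tin: green and silver tin, 74 mm across, 80 mm high, on the far side; leave alone. Origin: centre of underside
- cup: white cup, 68 mm across, 65 mm high, on the near right; leave alone. Origin: centre of underside
- brush: brush with a wooden handle, 200 mm long, 42 mm wide, 20 mm high, lying on the far right; leave alone. Origin under its middle, x towards the bristles
Not all that is in view belongs to the job. Several things look just like the cracker: the one meant starts farthest to the robot's right.

How it is judged:
By the outcome, as a careful person would: the job done as asked, in the order asked, and still so for the second after the job is handed in, with the robot touching nothing.
It also fails if it takes over 72 s, if anything falls off the work surface, if the arm or the gripper's body presses on something with over 40 N, if the wrist force passes 120 N, or if a joint passes its speed limit or range.

ROBOT

A 7-joint arm with a two-finger parallel gripper is mounted at the origin on the work surface. World frame = base frame: x ahead of the robot, y to its left, z up, the work surface at z = 0. Lengths are in m, angles in degrees, forces in N, time in s.
With the tool pointing down it reaches from about 0.425 to 0.975 m from the base axis. Payload 16.7 kg.
Tool frame: the origin (TCP) lies at the centre of the arm's flange, where the gripper is bolted on; the fingertips stand 173 mm ahead of it and the grasp point (between the pads) lies 155 mm ahead of it; z points along the fingers, y is the line along which they close (so a half turn about z gives the same grasp; the last joint's range is limited). The gripper opens to 85 mm and grips with 20 to 120 N. Pads are 22 mm wide; open, the fingers measure 114 mm over their backs; the gripper's body (76 mm by 85 mm) begins 54 mm behind the grasp point. The pads swing forward as they close: fully open they stand 13 mm farther back than shut.
Start: joints at [-76.519, 24.414, 4.234, 92.017, -1.954, 63.644, -3.845], TCP at [0.253, 0.626, 0.405] pointing down, gripper open.
Joint ranges: [-163.25, 163.25], [-28.42, 122.38], [-70.27, 78.77], [12.13, 141.07], [-58.53, 238.53], [9.26, 117.41], [-156.51, 156.51]. Speed limits (degrees/s): [108.29, 108.29, 136.94, 136.94, 172.46, 172.46, 172.46].

INTERFACE

Orientations are given as [roll, pitch, yaw] about the fixed x, y, z axes, in that order (R = Rz(yaw) Ry(pitch) Rx(roll)).
In Python, from bench import arm gives the robot as it stands.
- The arm moves only by the shell command python3 -m jog 'ROWS'. ROWS is JSON, a list of rows, each a list of 7 numbers: the turn, a rotation vector about the tool's x, y, z in degrees, then the shift along the tool's x, y, z in cm, then the gripper's target within -1 to 1 (fully open at 1, half-way at 0, shut at -1). In form: [[wx, wy, wz, x, y, z, hand], ...]. A call has 1 to 12 rows; each row is the pose to reach, as a shift and turn from the pose commanded when the call began, along the tool's axes at that moment; what a row does not reach only later rows make up. A row lasts 1/8 s, in which the tool goes at most 62.5 mm and 10.7 degrees, less where a joint would pass 70% of its speed; a pose out of reach is approached as far as the arm can. A call with a gripper value outside its range is refused whole. The fingers move at their own pace and stop on an object; the grip force is fixed at half the most. Time passes only in rows, so rows that repeat a pose let the fingers close. It gives the time, the measured TCP pose, the force, the opening and the grip force at its end, in the units of the state.
- arm.get_state(): the state, without advancing time (a new reading comes with each control period).
- arm.read_camera(name): name is "side" or "top"; returns the picture (480x640x3 uint8, blue, green, red); there is no depth.
- arm.camera_info(name): a dict with "fx", "fy", "cx", "cy" (pixels), "world_to_cam" (4x4, takes a point from world to camera coordinates). Camera axes: x right, y down, z forward; pixel columns grow to the right and rows downward; lengths in m; the calibration is good to about 2 mm. A picture is of the moment at which its call begins. camera_info takes no time and is no camera call.
- arm.hand_in(): hands the job in; it is judged then, once.
The state is a dict: "time_s": time; "joint_positions": joint angles; "joint_vel": joint speeds; "effort": joint torques, N m; "tcp_pos": TCP position; "eef_rot": TCP orientation; "wrist_force": force on the tool from outside, world axes, zero at the start; "wrist_torque": the same for the moment, N m; "finger_gap": finger opening in m; "gripper_force": force on a finger pad.
Only numpy, scipy, OpenCV 4.12 (cv2) and the standard library are available. Lean on these libraries where they do the work, as an engineer would, in place of code of your own. Each camera call takes 0.05 s, during which the arm holds its last target. There are 200 camera calls.

## Working session

There is one attempt and no reset: what is moved stays moved. The work goes in short steps, Python scripts to look and compute and a shell command to move; the robot and the scene stay as the last step left them, time stands still between calls to the robot, and variables do not carry over. Pictures are saved under pics/ and viewed, at most 10 in all, crops included, and the job is handed in when it is done.

```bash
ls; mkdir -p pics; python3 - <<'E'
from bench import arm
import cv2,numpy as np
for n in("top","side"):
    cv2.imwrite(f"pics/{n}0.png",arm.read_camera(n)); i=arm.camera_info(n); print(n,i["fx"],i["fy"],i["cx"],i["cy"]);print(np.round(i["world_to_cam"],4))
s=arm.get_state();print(s)
E
```

```text
pics
top 514.0064146496987 514.0064146496987 325.38893199817846 243.1329074410007
[[ 0.0173 -0.9998 -0.0012 -0.0594]
 [-0.9861 -0.0169 -0.1654  0.4761]
 [ 0.1654  0.004  -0.9862  1.1929]
 [ 0.      0.      0.      1.    ]]
side 528.0290520508522 528.0290520508522 312.53724051180524 238.5354226975578
[[ 0.7392 -0.6733  0.0171 -0.3948]
 [-0.4214 -0.4821 -0.7681  0.2368]
 [ 0.5254  0.5606 -0.6401  1.0794]
 [ 0.      0.      0.      1.    ]]
{'time_s': 0.1, 'joint_positions': array([-76.51954427,  24.44726057,   4.23276837,  92.04561715,
        -1.95486545,  63.64355626,  -3.84288591]), 'joint_vel': array([-0.06333706, -0.07060684, -0.05827461, -0.0987471 , -0.03328311,
       -0.0985993 , -0.06627927]), 'effort': array([ 8.68682720e-03, -9.51525521e+01,  3.77127752e+00, -4.64393663e+01,
        1.95133116e-02,  6.64003237e-03, -5.31043668e-05]), 'tcp_pos': array([0.2533265 , 0.62550097, 0.40409007]), 'eef_rot': array([-1.79935895e+02,  4.12443599e-03,  1.57952087e+02]), 'wrist_force': array([ 0.39710491, -0.03499697, -0.01752645]), 'wrist_torque': array([ 0.01979424, -0.03169159, -0.0451471 ]), 'gripper_force': 0.0, 'finger_gap': 0.08497266006678056}
```

View pics/top0.png

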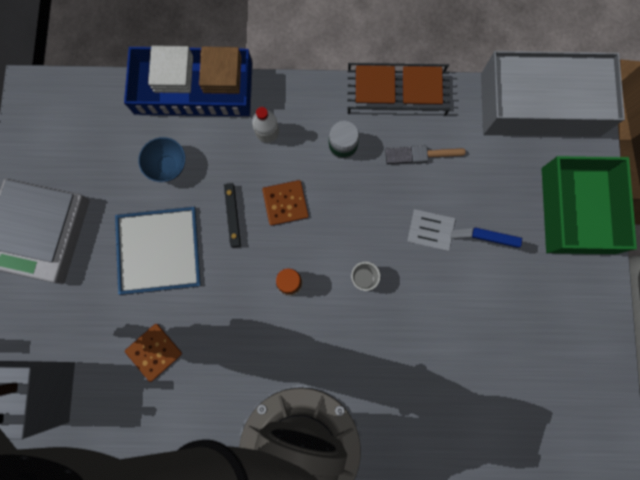

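View pics/side0.png

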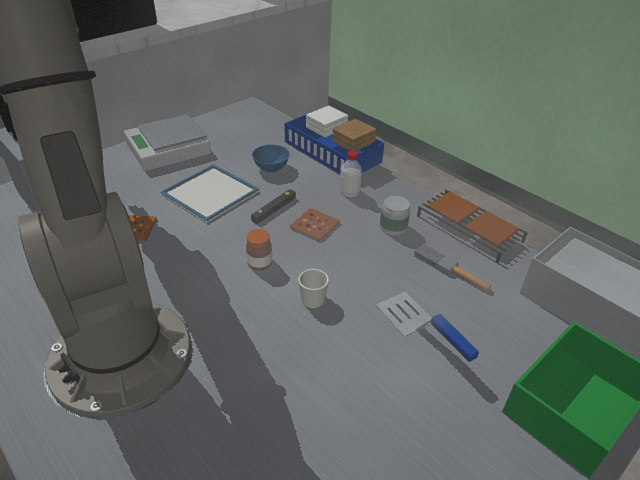

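The top view shows the arm parked to the left. Objects and their top-view pixels:
- bar (233,215), plate (158,250), turner blade (432,230), handle (497,237)
- bowl (162,160), jar (289,281), cup (365,277), bottle (264,122), tin (344,140), brush (425,154)

Cracker look-alikes:
- speckled square (286,202), side view (315,223)
- speckled square (152,352), near left
- plain orange slabs on the rack (375,84) and (423,84)
- brown block in the blue basket (220,70)

By the description (speckled, jar between it and the robot, bottle beyond, bar face towards it, rightmost of the two speckled ones), I choose (286,202). I'll check it in one close crop.

```bash
cat > h.py <<'E'
from bench import arm
import cv2,numpy as np
C={n:arm.camera_info(n) for n in("top","side")}
def ray(n,p):
    c=C[n];T=np.array(c["world_to_cam"]);R=T[:3,:3]
    d=R.T@np.array([(p[0]-c["cx"])/c["fx"],(p[1]-c["cy"])/c["fy"],1.]);return -R.T@T[:3,3],d/np.linalg.norm(d)
def onz(n,p,z):
    o,d=ray(n,p);return o+d*(z-o[2])/d[2]
def tri(pt,ps):
    a,d=ray("top",pt);b,e=ray("side",ps)
    s=np.linalg.lstsq(np.c_[d,-e],b-a,rcond=None)[0];P,Q=a+d*s[0],b+e*s[1]
    return (P+Q)/2,np.linalg.norm(P-Q)
def proj(n,P):
    c=C[n];q=np.array(c["world_to_cam"])@np.append(P,1);return np.array([c["fx"]*q[0]/q[2]+c["cx"],c["fy"]*q[1]/q[2]+c["cy"]])
def blob(img,lo,hi,box):
    x0,y0,x1,y1=box;m=np.zeros(img.shape[:2],np.uint8)
    m[y0:y1,x0:x1]=cv2.inRange(cv2.cvtColor(img,cv2.COLOR_BGR2HSV),np.array(lo),np.array(hi))[y0:y1,x0:x1]
    m=cv2.morphologyEx(m,cv2.MORPH_CLOSE,np.ones((5,5)))
    return max(cv2.findContours(m,cv2.RETR_EXTERNAL,cv2.CHAIN_APPROX_NONE)[0],key=cv2.contourArea)
def rect(c,n,z):
    "min-area rectangle of contour cast on plane z: centre, size, corners (m)"
    P=np.array([onz(n,p,z)[:2] for p in c[:,0,:].astype(float)],np.float32)
    r=cv2.minAreaRect(P*1000);return np.array(r[0])/1000,np.array(r[1]),r[2],cv2.boxPoints(r)/1000
E
python3 - <<'E'
from h import *
t=cv2.imread("pics/top0.png");s=cv2.imread("pics/side0.png")
def big(a,f):return cv2.resize(a,None,fx=f,fy=f,interpolation=cv2.INTER_CUBIC)
A=big(t[40:260,215:475],2.3)[:500,:598]
B=big(s[180:260,270:350],2.4)
B2=big(s[180:260,420:500],2.4)
out=np.zeros((506,598+192,3),np.uint8);out[:A.shape[0],:A.shape[1]]=A;out[:192,598:]=B;out[200:392,598:]=B2
cv2.imwrite("pics/crop0.png",out)
for nm,lo,hi,box,z in[("cracker",(3,90,60),(20,255,255),(255,170,320,235),.01),("handle",(110,120,50),(130,255,255),(455,220,530,255),.068),
  ("blade",(0,0,120),(180,60,255),(400,200,458,255),.002),("bar",(0,0,0),(180,255,62),(215,175,248,255),.022),("plate",(95,80,40),(120,255,255),(105,195,212,305),.012)]:
    c=blob(t,lo,hi,box);r=rect(c,"top",z);print(nm,cv2.contourArea(c),np.round(r[0],4),np.round(r[1],1),round(r[2],1),np.round(r[3],3).tolist(),"px",np.round(cv2.minAreaRect(c)[0],1))
for nm,lo,hi,box,z in[("handle",(110,120,50),(130,255,255),(425,305,490,365),.068),("cracker",(3,70,60),(20,255,255),(285,200,345,245),.01),("plate",(95,80,40),(120,255,255),(155,160,265,222),.012),("bar",(0,0,0),(180,255,62),(245,185,300,225),.022)]:
    c=blob(s,lo,hi,box);r=rect(c,"side",z);print("side",nm,cv2.contourArea(c),np.round(r[0],4),np.round(r[1],1),round(r[2],1),"px",np.round(cv2.minAreaRect(c)[0],1),np.round(r[3],3).tolist())
E
```

```text
cracker 1473.0 [0.5836 0.0516] [99.5 99.5] 13.3 [[0.5239999890327454, 0.08900000154972076], [0.546999990940094, -0.00800000037997961], [0.6430000066757202, 0.014999999664723873], [0.6209999918937683, 0.1120000034570694]] px [284.8 202.3]
handle 466.5 [ 0.4931 -0.4532] [116.2  25.3] 78.0 [[0.4690000116825104, -0.5070000290870667], [0.49300000071525574, -0.5130000114440918], [0.5180000066757202, -0.39899998903274536], [0.49300000071525574, -0.39399999380111694]] px [496.9 237.3]
blade 1290.0 [ 0.5224 -0.3119] [103.7  83.4] 78.2 [[0.47099998593330383, -0.3540000021457672], [0.5529999732971191, -0.3709999918937683], [0.5740000009536743, -0.27000001072883606], [0.492000013589859, -0.2529999911785126]] px [430.9 229.6]
bar 922.0 [0.5466 0.1716] [162.1  39.6] 8.7 [[0.46299999952316284, 0.17900000512599945], [0.4690000116825104, 0.14000000059604645], [0.6299999952316284, 0.164000004529953], [0.6240000128746033, 0.2029999941587448]] px [235.2 215.3]
plate 6388.0 [0.4584 0.3613] [199.2 199.6] 7.2 [[0.34700000286102295, 0.4480000138282776], [0.3720000088214874, 0.25], [0.5699999928474426, 0.275
[... 346 characters left out ...]
854 0.048 ] [101.8  99.8] 13.5 px [314.1 223.3] [[0.5239999890327454, 0.08500000089406967], [0.5479999780654907, -0.012000000104308128], [0.6470000147819519, 0.010999999940395355], [0.6230000257492065, 0.1080000028014183]]
side plate 2668.0 [0.4598 0.3574] [198.6 199.4] 7.2 px [209.9 191.7] [[0.3490000069141388, 0.4440000057220459], [0.37400001287460327, 0.2460000067949295], [0.5709999799728394, 0.2709999978542328], [0.5460000038146973, 0.4690000116825104]]
side bar 111.5 [0.5514 0.1591] [149.7  15.8] 8.9 px [276.9 206.8] [[0.47600001096725464, 0.1550000011920929], [0.4790000021457672, 0.14000000059604645], [0.6269999742507935, 0.16300000250339508], [0.6240000128746033, 0.17800000309944153]]
```

View pics/crop0.png

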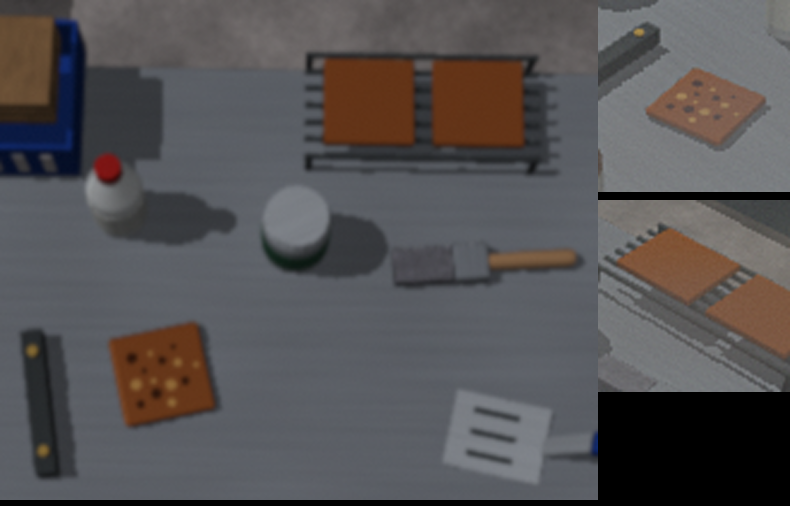

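The crop confirms it. The chosen square (286,202) is the speckled cracker lying flat on the bench, and the rack pieces are plain slabs on wires. Next I triangulate the bar screws, handle and blade heights, and the neighbours.

```bash
cat >> h.py <<'E'
from scipy.spatial.transform import Rotation as Ro
def pose():
    s=arm.get_state();return np.array(s["tcp_pos"]),Ro.from_euler("xyz",s["eef_rot"],degrees=True)
def to(p,rpy,base=None):
    "rotation vector (deg) and shift (cm) in tool axes from the present (or given) pose"
    p0,R0=base or pose();R=Ro.from_euler("xyz",rpy,degrees=True)
    print("turn",np.round((R0.inv()*R).as_rotvec(degrees=True),2),"shift",np.round(R0.inv().apply(np.array(p)-p0)*100,2))
E
python3 - <<'E'
from h import *
t=cv2.imread("pics/top0.png");s=cv2.imread("pics/side0.png")
def cen(img,lo,hi,box):
    x0,y0,x1,y1=box;m=cv2.inRange(cv2.cvtColor(img,cv2.COLOR_BGR2HSV)[y0:y1,x0:x1],np.array(lo),np.array(hi))
    n,l,st,c=cv2.connectedComponentsWithStats(m);k=np.argsort(-st[1:,4])[:2]+1
    return sorted([tuple(np.round(c[i]+[x0,y0],1))+(int(st[i,4]),) for i in k],key=lambda q:q[1])
b=((14,70,70),(32,255,255))
T=cen(t,*b,(222,180,245,252));S=cen(s,*b,(248,185,300,225));print(T,S)
for a,c in zip(T,S): print("screw",*tri(a[:2],c[:2]))
def corners(c): return cv2.boxPoints(cv2.minAreaRect(c))
ct=blob(t,(110,120,50),(130,255,255),(455,220,530,255));cs=blob(s,(110,120,50),(130,255,255),(425,305,490,365))
print("handle",tri(cv2.minAreaRect(ct)[0],cv2.minAreaRect(cs)[0]))
cb=blob(s,(0,0,130),(180,60,255),(372,288,432,335));r=rect(cb,"side",.002);print("blade side",r[0],r[1],r[2])
q=lambda c:c[:,0,:].astype(float).mean(0)
for nm,p in dict(jar=(289,281),cup=(365,277),bottle=(264,116),tin=(344,135),bowl=(162,160)).items():
    print(nm,np.round(onz("top",p,dict(jar=.085,cup=.065,bottle=.13,tin=.08,bowl=.05)[nm]),3))
# plate centre and cracker: triangulate contour centres of diagonals
def quad(img,lo,hi,box):
    c=blob(img,lo,hi,box);return cv2.approxPolyDP(cv2.convexHull(c),6,True)[:,0]
print(quad(t,(95,80,40),(120,255,255),(105,195,212,305)).tolist(),quad(s,(95,80,40),(120,255,255),(155,160,265,222)).tolist())
print(quad(t,(3,90,60),(20,255,255),(255,170,320,235)).tolist(),quad(s,(3,70,60),(20,255,255),(285,200,345,245)).tolist())
E
```

```text
[(np.float64(228.4), np.float64(192.0), 25), (np.float64(233.0), np.float64(235.5), 26)] [(np.float64(286.5), np.float64(193.0), 12), (np.float64(259.7), np.float64(211.0), 13)]
screw [0.6050125  0.18978633 0.02399828] 0.0031992923390939424
screw [0.49634053 0.1732463  0.02349188] 0.003713244824870231
handle (array([ 0.49571365, -0.45653659,  0.06446509]), np.float64(0.005386391855692115))
blade side [ 0.52845111 -0.306134  ] [138.52938843 151.59170532] 48.48828125
jar [0.381 0.03  0.085]
cup [ 0.395 -0.145  0.065]
bottle [0.758 0.096 0.13 ]
tin [ 0.735 -0.092  0.08 ]
bowl [0.675 0.352 0.05 ]
[[194, 207], [200, 284], [119, 294], [115, 215]] [[257, 188], [206, 220], [161, 192], [211, 165]]
[[299, 180], [307, 217], [270, 224], [262, 189]] [[290, 225], [309, 209], [338, 220], [321, 239]]
```

```bash
python3 - <<'E'
from h import *
T=np.array([[299,180],[307,217],[270,224],[262,189]]);S=np.array([[338,220],[321,239],[290,225],[309,209]])
for a,b in zip(T,S): print(*tri(a,b))
T=np.array([[194,207],[200,284],[119,294],[115,215]]);S=np.array([[257,188],[206,220],[161,192],[211,165]])
for a,b in zip(T,S): print(*tri(a,b))
to([.5845,.0498,.25],[180,0,103.4])
E
```

```text
[0.64193242 0.01761345 0.00978599] 0.0010005680040676623
[ 0.55109688 -0.00693951  0.0077625 ] 0.009004845720341317
[0.5289073  0.08565542 0.01067378] 0.0033389404754609756
[0.6187538  0.10956906 0.00618559] 0.002668461062601553
[0.56729749 0.27580262 0.01360331] 0.0014404266051917581
[0.37681137 0.25145271 0.00824004] 0.0006579406377268248
[0.35075864 0.44458589 0.0096459 ] 0.00441552908600556
[0.54359398 0.47343208 0.00763769] 0.0018645557750750989
turn [-6.000e-02  3.000e-02  5.455e+01] shift [-52.31 -40.91  15.46]
```

```bash
python3 -m jog '[[0,0,15,-15,-12,2,-1],[0,0,30,-30,-24,4,-1],[0,0,45,-45,-36,6,-1],[0,0,54.5,-52.3,-40.8,8,-1],[0,0,54.5,-52.3,-40.8,8,-1],[0,0,54.5,-52.3,-40.8,8,-1],[0,0,54.5,-52.3,-40.8,8,-1],[0,0,54.5,-52.3,-40.8,12,-1],[0,0,54.5,-52.3,-40.8,15.5,-1],[0,0,54.5,-52.3,-40.8,15.5,-1],[0,0,54.5,-52.3,-40.8,15.5,-1],[0,0,54.5,-52.3,-40.8,15.5,-1]]'
python3 - <<'E'
from h import *
print(pose()[0],arm.get_state()["eef_rot"]);to([.5848,.051,.184],[180,0,103.4])
E
```

```text
time_s: 1.6
tcp_pos: [0.5855, 0.0463, 0.2475]
eef_rot: [-179.8, 0.1, 103.1]
wrist_force: [0.3, 1.4, -0.1]
finger_gap: 0.0002
gripper_force: 0.0
[0.58547826 0.0463408  0.24751218] [-1.79813415e+02  1.29345961e-01  1.03091807e+02]
turn [-0.19  0.13 -0.31] shift [0.48 0.06 6.35]
```

```bash
python3 -m jog '[[0,0,0,0.4,0,3,-1],[0,0,0,0.4,0,5.5,-1],[0,0,0,0.4,0,6.1,-1],[0,0,0,0.4,0,6.3,-1],[0,0,0,0.4,0,6.3,-1]]'
python3 - <<'E'
from h import *
print(arm.get_state()["wrist_force"]);to([.5848,.051,.183],[180,0,103.4])
E
```

```text
time_s: 2.22
tcp_pos: [0.5843, 0.0552, 0.1875]
eef_rot: [179.9, -0.0, 103.5]
wrist_force: [-0.3, -0.3, -0.2]
finger_gap: -0.0002
gripper_force: 0.0
[-0.25555857 -0.29544927 -0.23941941]
turn [ 0.06 -0.    0.06] shift [-0.42 -0.04  0.45]
```

```bash
python3 -m jog '[[0,0,0,-0.4,0,0.3,-1],[0,0,0,-0.4,0,0.5,-1],[0,0,0,-0.4,0,0.6,-1],[0,0,0,-0.4,0,0.6,-1]]'
```

```text
time_s: 2.72
tcp_pos: [0.5854, 0.0504, 0.1833]
eef_rot: [179.9, -0.0, 103.4]
wrist_force: [-15.0, -0.5, 49.5]
finger_gap: 0.0002
gripper_force: 24.7
```

```bash
python3 -m jog '[[0,0,0,0,0,-0.1,-1],[0,0,0,0,0,-0.1,-1],[0,0,0.5,0.7,0.05,-0.1,-1],[0,0,1.2,1.7,0.14,-0.1,-1],[0,0,1.8,2.7,0.22,-0.1,-1]]'
```

```text
time_s: 3.35
tcp_pos: [0.5822, 0.0763, 0.1834]
eef_rot: [179.8, 0.1, 101.5]
wrist_force: [1.7, -8.9, 19.5]
finger_gap: -0.0001
gripper_force: 9.9
```

```bash
python3 -m jog '[[0,0,0.8,1,0.05,0,-1],[0,0,1.6,2,0.1,0,-1],[0,0,2.4,3,0.15,0,-1],[0,0,2.9,3.8,0.19,0,-1],[0,0,2.9,3.8,0.19,0,-1]]'
python3 - <<'E'
from h import *
for n in("top","side"): cv2.imwrite(f"pics/{n}1.png",arm.read_camera(n))
t=cv2.imread("pics/top1.png")[150:290,190:340];s=cv2.imread("pics/side1.png")[150:270,220:360]
f=lambda a:cv2.resize(a,(400,380),interpolation=cv2.INTER_CUBIC)
cv2.imwrite("pics/crop1.png",np.hstack([f(t),f(s)]))
E
```

```text
time_s: 3.98
tcp_pos: [0.5763, 0.115, 0.1834]
eef_rot: [179.8, 0.0, 98.7]
wrist_force: [0.6, -2.6, 20.9]
finger_gap: 0.0003
gripper_force: 10.4
```

View pics/crop1.png

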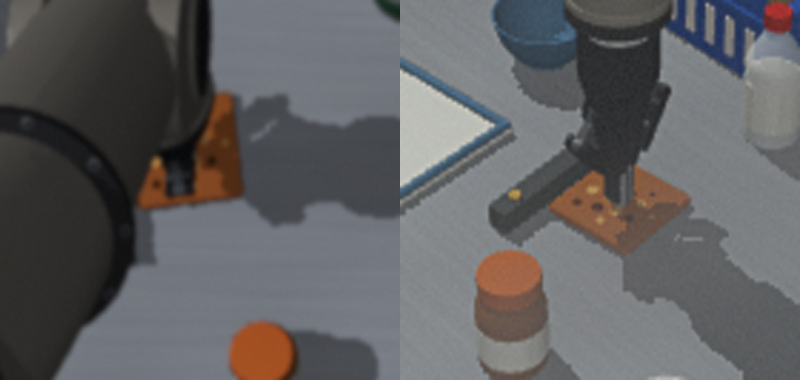

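The crops show the cracker dragged nearly up to the bar, with the fingertips still on it (side crop about (620,195)) and only a small gap left. I'll creep forward until the force rises.

```bash
python3 -m jog '[[0,0,0,0.2,0,0,-1],[0,0,0,0.4,0,0,-1],[0,0,0,0.6,0,0,-1],[0,0,0,0.7,0,0,-1],[0,0,0,0.7,0,0,-1]]'
```

```text
time_s: 4.7
tcp_pos: [0.5754, 0.1208, 0.1834]
eef_rot: [179.8, 0.1, 98.6]
wrist_force: [1.3, -8.4, 20.7]
finger_gap: 0.0003
gripper_force: 10.3
```

```bash
python3 -m jog '[[0,0,0,0.15,0,0,-1],[0,0,0,0.3,0,0,-1],[0,0,0,0.3,0,0,-1]]'; python3 -m jog '[[0,0,0,0.15,0,0,-1],[0,0,0,0.3,0,0,-1],[0,0,0,0.3,0,0,-1]]'
```

```text
time_s: 5.08
tcp_pos: [0.575, 0.1233, 0.1834]
eef_rot: [179.8, 0.1, 98.6]
wrist_force: [2.3, -9.8, 20.1]
finger_gap: -0.0001
gripper_force: 10.2
time_s: 5.45
tcp_pos: [0.5746, 0.1261, 0.1834]
eef_rot: [179.8, 0.1, 98.6]
wrist_force: [2.4, -11.2, 20.9]
finger_gap: -0.0001
gripper_force: 10.2
```

```bash
python3 -m jog '[[0,0,0,0.15,0,0,-1],[0,0,0,0.3,0,0,-1],[0,0,0,0.3,0,0,-1]]'; python3 -m jog '[[0,0,0,0.15,0,0,-1],[0,0,0,0.2,0,0,-1],[0,0,0,0.2,0,0,-1]]'
```

```text
time_s: 5.82
tcp_pos: [0.5741, 0.1292, 0.1834]
eef_rot: [179.8, 0.1, 98.6]
wrist_force: [2.2, -11.4, 20.5]
finger_gap: 0.0002
gripper_force: 10.4
time_s: 6.2
tcp_pos: [0.5739, 0.1308, 0.1834]
eef_rot: [179.8, 0.1, 98.6]
wrist_force: [2.0, -13.1, 21.2]
finger_gap: -0.0002
gripper_force: 10.4
```

```bash
python3 -m jog '[[0,0,0,0,0,-1,-1],[0,0,0,0,0,-4,-1],[0,0,0,0,0,-9,-1],[0,0,0,0,0,-12,-1]]'
python3 - <<'E'
from h import *
to([.500,-.4275,.31],[180,0,78.2])
E
```

```text
time_s: 6.7
tcp_pos: [0.5724, 0.1333, 0.3042]
eef_rot: [179.9, -0.0, 98.7]
wrist_force: [-0.9, 0.7, -0.1]
finger_gap: -0.0004
gripper_force: 0.0
turn [ 0.08 -0.05 20.55] shift [-54.32 -15.69  -0.65]
```

```bash
python3 -m jog '[[0,0,4,-9,-2.6,0,0],[0,0,8,-18,-5.2,-0.6,1],[0,0,12,-27,-7.8,-0.6,1],[0,0,16,-36,-10.4,-0.6,1],[0,0,20.5,-54.3,-15.7,-0.6,1],[0,0,20.5,-54.3,-15.7,-0.6,1],[0,0,20.5,-54.3,-15.7,-0.6,1],[0,0,20.5,-54.3,-15.7,-0.6,1],[0,0,20.5,-54.3,-15.7,-0.6,1],[0,0,20.5,-54.3,-15.7,-0.6,1],[0,0,20.5,-54.3,-15.7,-0.6,1]]'
python3 - <<'E'
from h import *
for n in("top","side"): cv2.imwrite(f"pics/{n}2.png",arm.read_camera(n))
t=cv2.imread("pics/top2.png");s=cv2.imread("pics/side2.png")
for nm,lo,hi,n,img,box in[("cracker",(3,70,60),(20,255,255),"top",t,(215,170,300,245)),("cracker",(3,70,60),(20,255,255),"side",s,(255,185,335,235))]:
    r=rect(blob(img,lo,hi,box),n,.01);print(nm,n,np.round(r[0],4),np.round(r[1],1),r[2])
T=t[150:290,190:340];S=s[150:270,220:360]
f=lambda a:cv2.resize(a,(400,380),interpolation=cv2.INTER_CUBIC)
cv2.imwrite("pics/crop2.png",np.hstack([f(T),f(S)]))
to([.500,-.4275,.225],[180,0,78.2])
E
```

```text
time_s: 8.07
tcp_pos: [0.4995, -0.4273, 0.3077]
eef_rot: [-180.0, -0.0, 78.2]
wrist_force: [0.1, 0.7, -0.4]
finger_gap: 0.0856
gripper_force: 0.0
cracker top [0.5731 0.1329] [101.4 121.6] 8.817410469055176
cracker side [0.575  0.1191] [103.2  98.6] 8.403965950012207
turn [-0.01 -0.05  0.15] shift [-0.17 -0.    8.27]
```

View pics/crop2.png

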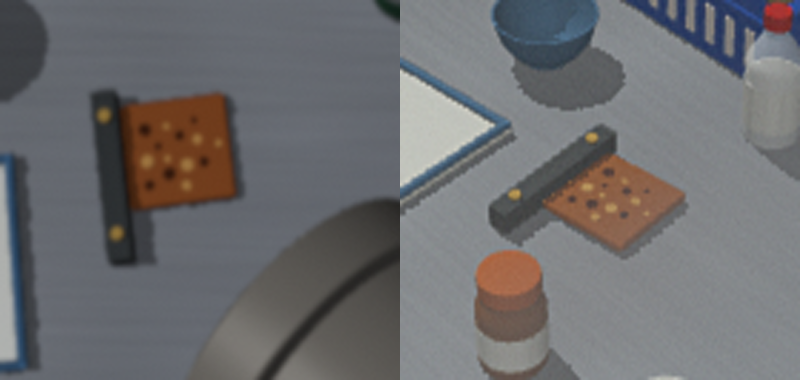

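The crops show the cracker flush and square against the bar, with no gap in either view. Now I grip the handle.

```bash
python3 -m jog '[[0,0,0.1,-0.1,0,4,1],[0,0,0.1,-0.1,0,7,1],[0,0,0.1,-0.1,0,8.1,1],[0,0,0.1,-0.1,0,8.2,1],[0,0,0.1,-0.1,0,8.2,1],[0,0,0.1,-0.1,0,8.2,-1],[0,0,0.1,-0.1,0,8.2,-1],[0,0,0.1,-0.1,0,8.2,-1],[0,0,0.1,-0.1,0,8.2,-1],[0,0,0.1,-0.1,0,8.2,-1],[0,0,0.1,-0.1,0,8.2,-1]]'
```

```text
time_s: 9.55
tcp_pos: [0.4995, -0.4284, 0.2259]
eef_rot: [180.0, 0.0, 78.1]
wrist_force: [0.9, -0.7, 3.4]
finger_gap: 0.023
gripper_force: 61.6
```

```bash
python3 -m jog '[[0,0,0,0,0,-0.5,-1],[0,0,0,0,0,-2,-1],[0,0,0,0,0,-5,-1],[0,0,0,0,0,-7,-1],[0,0,0,0,0,-7,-1]]'
python3 - <<'E'
from h import *
to([.6086,-.106,.29],[180,0,98.6])
E
```

```text
time_s: 10.18
tcp_pos: [0.4998, -0.4285, 0.2976]
eef_rot: [179.8, 0.0, 78.2]
wrist_force: [0.4, 0.7, -2.2]
finger_gap: 0.0233
gripper_force: 61.1
turn [  0.15   0.08 -20.44] shift [33.8   4.03  0.74]
```

```bash
python3 -m jog '[[0,0,-3,4,0.5,0,-1],[0,0,-7,9,1.1,0,-1],[0,0,-11,15,1.8,0.2,-1],[0,0,-15,21,2.5,0.5,-1],[0,0,-19,27,3.2,0.7,-1],[0,0,-20.4,32,3.8,0.7,-1],[0,0,-20.4,33.8,4,0.7,-1],[0,0,-20.4,33.8,4,0.7,-1],[0,0,-20.4,33.8,4,0.7,-1],[0,0,-20.4,33.8,4,0.7,-1]]'
python3 - <<'E'
from h import *
for n in("top","side"): cv2.imwrite(f"pics/{n}3.png",arm.read_camera(n))
t=cv2.imread("pics/top3.png");s=cv2.imread("pics/side3.png")
T=t[150:310,210:410];S=s[180:340,250:450]
f=lambda a:cv2.resize(a,(400,320),interpolation=cv2.INTER_CUBIC)
cv2.imwrite("pics/crop3.png",np.hstack([f(T),f(S)]))
p,R=pose();print(p)
B=p+R.apply([.116,0,.223])
for n in("top","side"):
  print(n,[np.round(proj(n,p+R.apply([.116+a,b,.224])),0).tolist() for a,b in((.0525,-.042),(.0525,.042),(-.0525,.042),(-.0525,-.042))])
E
```

```text
time_s: 11.42
tcp_pos: [0.6076, -0.1073, 0.2887]
eef_rot: [-180.0, 0.0, 98.4]
wrist_force: [-0.0, -0.0, -2.1]
finger_gap: 0.0231
gripper_force: 61.1
[ 0.60775752 -0.10684266  0.288772  ]
top [[282.0, 214.0], [278.0, 180.0], [321.0, 174.0], [326.0, 208.0]]
side [[301.0, 212.0], [321.0, 198.0], [353.0, 213.0], [334.0, 229.0]]
```

View pics/crop3.png

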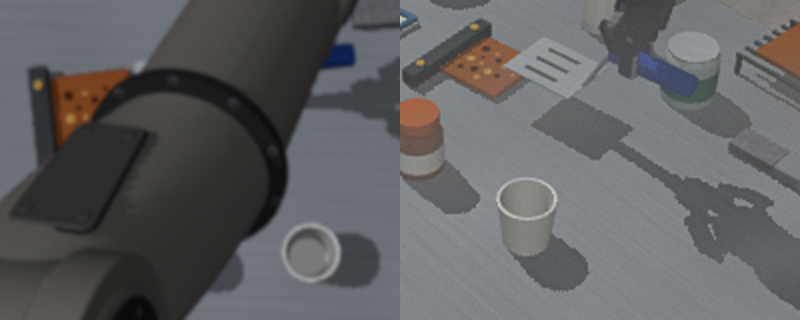

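The side crop shows the blade level and in line with the cracker. Its corners are at about (302,214), (320,199), (352,214) and (337,228), against predictions of (301,212), (321,198), (353,213) and (334,229). Lowering now.

```bash
python3 -m jog '[[0,0,-0.2,-0.4,0,3,-1],[0,0,-0.2,-0.4,0,5,-1],[0,0,-0.2,-0.4,0,6,-1],[0,0,-0.2,-0.4,0,6.2,-1],[0,0,-0.2,-0.4,0,6.3,-1],[0,0,-0.2,-0.4,0,6.3,-1]]'
python3 - <<'E'
from h import *
print(arm.get_state()["wrist_torque"]);to([.5919,.0037,.2259],[180,0,98.6])
E
```

```text
time_s: 12.28
tcp_pos: [0.6088, -0.1096, 0.2263]
eef_rot: [180.0, 0.0, 98.8]
wrist_force: [-0.9, -1.0, -1.0]
finger_gap: 0.0231
gripper_force: 61.2
[-0.17261737  0.10492628  0.09736926]
turn [0.04 0.01 0.16] shift [11.46  0.05  0.04]
```

```bash
python3 -m jog '[[0,0,0.1,0.4,0,0.04,-1],[0,0,0.1,1.2,0,0.04,-1],[0,0,0.1,2.2,0,0.04,-1],[0,0,0.1,3.2,0,0.04,-1],[0,0,0.1,4.2,0,0.04,-1],[0,0,0.1,4.2,0,0.04,-1]]'
```

```text
time_s: 13.02
tcp_pos: [0.6025, -0.067, 0.2259]
eef_rot: [179.9, -0.0, 98.7]
wrist_force: [1.0, 0.2, 3.6]
finger_gap: 0.0229
gripper_force: 61.8
```

```bash
python3 -m jog '[[0,0,0,0.8,0,0,-1],[0,0,0,1.8,0,0,-1],[0,0,0,2.8,0,0,-1],[0,0,0,3.8,0,0,-1],[0,0,0,4.8,0,0,-1],[0,0,0,5.8,0,0,-1],[0,0,0,6.5,0,0,-1],[0,0,0,6.8,0,0,-1],[0,0,0,6.8,0,0,-1]]'
python3 - <<'E'
from h import *
to([.5919,.0037,.2259],[180,0,98.6])
for n in("top","side"): cv2.imwrite(f"pics/{n}4.png",arm.read_camera(n))
t=cv2.imread("pics/top4.png");s=cv2.imread("pics/side4.png")
T=t[150:310,210:410];S=s[170:270,240:365]
f=lambda a:cv2.resize(a,(400,320),interpolation=cv2.INTER_CUBIC)
cv2.imwrite("pics/crop4.png",np.hstack([f(T),f(S)]))
r=rect(blob(s,(3,70,60),(20,255,255),(255,185,335,235)),"side",.012);print(np.round(r[0],4),np.round(r[1],1),r[2])
E
```

```text
time_s: 14.15
tcp_pos: [0.5924, -0.0009, 0.226]
eef_rot: [179.9, 0.0, 98.6]
wrist_force: [1.9, -4.7, 7.0]
finger_gap: 0.023
gripper_force: 62.3
turn [0.08 0.03 0.04] shift [0.47 0.03 0.01]
[0.5755 0.12  ] [103.9 100.2] 10.279712677001953
```

View pics/crop4.png

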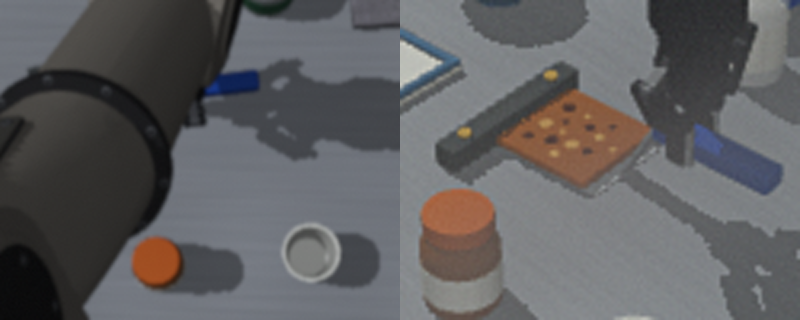

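The side crop shows the cracker on the blade and still against the bar, with about 8 mm of blade rear visible near (620,165). I push a little further and then lift.

```bash
python3 -m jog '[[0,0,0,0.2,0,0,-1],[0,0,0,0.35,0,0,-1],[0,0,0,0.35,0,0,-1]]'; python3 -m jog '[[0,0,0,-0.1,0,-0.2,-1],[0,0,0,-0.1,0,-0.6,-1],[0,0,0,-0.1,0,-1.2,-1],[0,0,0,-0.1,0,-2,-1],[0,0,0,-0.1,0,-3,-1],[0,0,0,-0.1,0,-4,-1],[0,0,0,-0.1,0,-5,-1],[0,0,0,-0.1,0,-5.7,-1],[0,0,0,-0.1,0,-6,-1],[0,0,0,-0.1,0,-6,-1]]'
python3 - <<'E'
from h import *
for n in("top","side"): cv2.imwrite(f"pics/{n}5.png",arm.read_camera(n))
t=cv2.imread("pics/top5.png");s=cv2.imread("pics/side5.png")
S=s[130:270,220:395]
cv2.imwrite("pics/crop5.png",cv2.resize(S,(700,560),interpolation=cv2.INTER_CUBIC))
p,R=pose()
B=p+R.apply([.116,0,.2255]);print(p,B)
r=rect(blob(s,(3,70,60),(20,255,255),(230,140,345,235)),"side",B[2]+.014);print(np.round(r[0],4),np.round(r[1],1),r[2])
r=rect(blob(t,(3,70,60),(20,255,255),(215,170,300,245)),"top",B[2]+.014);print(np.round(r[0],4),np.round(r[1],1),r[2])
E
```

```text
time_s: 14.62
tcp_pos: [0.5918, 0.0021, 0.226]
eef_rot: [179.9, 0.0, 98.6]
wrist_force: [1.1, -5.5, 8.8]
finger_gap: 0.0228
gripper_force: 62.5
time_s: 15.88
tcp_pos: [0.5916, 0.0016, 0.2854]
eef_rot: [180.0, -0.0, 98.7]
wrist_force: [0.9, 0.7, -3.1]
finger_gap: 0.0232
gripper_force: 61.0
[0.59153523 0.0015721  0.28501292] [0.5739751  0.11622297 0.05950667]
[0.5714 0.1139] [103.6 100.9] 9.460002899169922Traceback (most recent call last):
  File "<stdin>", line 9, in <module>
  File "h.py", line 19, in blob
    return max(cv2.findContours(m,cv2.RETR_EXTERNAL,cv2.CHAIN_APPROX_NONE)[0],key=cv2.contourArea)
ValueError: max() iterable argument is empty
```

View pics/crop5.png

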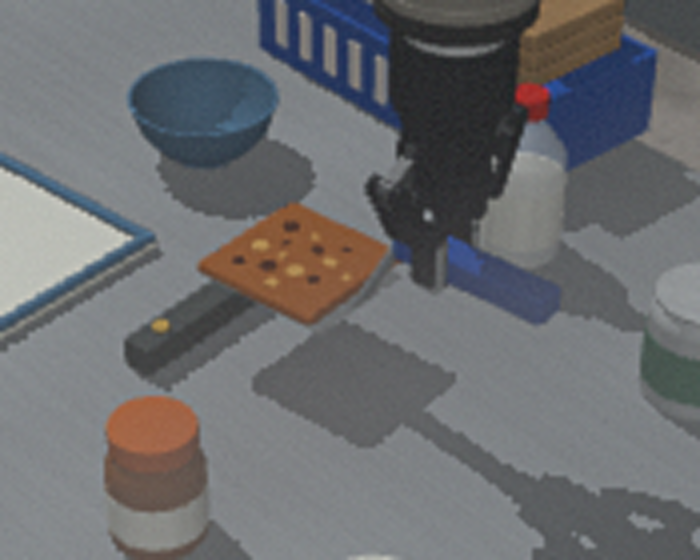

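The crop shows the cracker lying flat and centred on the raised blade (crop (295,265)), with bar, jar and bottle undisturbed. Next I carry it level over the plate.

```bash
python3 - <<'E'
from h import *
to([.4746,.2365,.285],[180,0,97.2])
E
cat >> h.py <<'E'
Cp=np.array([.459,.360]);u=np.array([-.125,.992])
def nose(s,z,th,N=(.1685,0,.2255)):
    "TCP pose with the nose s m past plate centre at height z, nose-down th deg"
    R=Ro.from_euler("xyz",[180,0,97.2],degrees=True)*Ro.from_rotvec([0,-th,0],degrees=True)
    p=np.append(Cp+s*u,z)-R.apply(N);return p,R.as_euler("xyz",degrees=True)
E
```

```text
turn [-0.03  0.    1.45] shift [24.98 -8.03  0.  ]
```

```bash
python3 -m jog '[[0,0,0.1,0.4,-0.13,0,-1],[0,0,0.2,1.2,-0.39,0,-1],[0,0,0.3,2.4,-0.77,0,-1],[0,0,0.4,4,-1.29,0,-1],[0,0,0.5,6,-1.93,0,-1],[0,0,0.6,8,-2.57,0,-1],[0,0,0.7,10,-3.22,0,-1],[0,0,0.8,12,-3.86,0,-1],[0,0,0.9,14,-4.5,0,-1],[0,0,1,16,-5.14,0,-1],[0,0,1.1,17.6,-5.66,0,-1],[0,0,1.1,18.5,-5.95,0,-1]]'
python3 -c "
from h import *
to([.4746,.2365,.285],[180,0,97.2])"
```

```text
time_s: 17.48
tcp_pos: [0.5043, 0.1767, 0.2853]
eef_rot: [-180.0, -0.0, 97.6]
wrist_force: [0.4, -1.1, -2.5]
finger_gap: 0.0231
gripper_force: 61.0
turn [-0.01 -0.01  0.42] shift [ 6.32 -2.15  0.04]
```

```bash
python3 -m jog '[[0,0,0.1,0.8,-0.27,0,-1],[0,0,0.2,2,-0.68,0,-1],[0,0,0.3,3.5,-1.19,0,-1],[0,0,0.4,5,-1.7,0,-1],[0,0,0.4,6,-2.04,0,-1],[0,0,0.4,6.3,-2.14,0,-1],[0,0,0.4,6.3,-2.14,0,-1]]'
python3 - <<'E'
from h import *
p,R=pose();print(p)
for th,z in((7,.035),(14,.02),(18,.010),(23,.008)):
    print(th,z);to(*nose(.044,z,th))
s=arm.read_camera("side");cv2.imwrite("pics/side6.png",s)
z=p[2]-.2255+.014
r=rect(blob(s,(3,70,60),(20,255,255),(150,120,300,235)),"side",z);q=r[0]-Cp;print("cracker rel plate along u,perp",q@u,q@[u[1],-u[0]],r[1:3])
E
```

```text
time_s: 18.35
tcp_pos: [0.4755, 0.2351, 0.2853]
eef_rot: [180.0, 0.0, 97.2]
wrist_force: [0.2, -0.2, -2.8]
finger_gap: 0.0232
gripper_force: 61.0
[0.47553601 0.23512202 0.28531743]
7 0.035
turn [-0.   -6.99 -0.04] shift [ 3.02 -0.08  0.6 ]
14 0.02
turn [ -0.   -13.99  -0.04] shift [ 6.1  -0.08  0.57]
18 0.01
turn [ -0.   -17.99  -0.04] shift [ 7.94 -0.08  0.88]
23 0.008
turn [-1.000e-02 -2.299e+01 -4.000e-02] shift [10.3  -0.08  0.39]
cracker rel plate along u,perp -0.014014782440185534 -0.0004377974243164077 (array([102.10211182, 102.39878082]), 7.884130001068115)
```

```bash
python3 -m jog '[[0,-1.5,0,0.65,-0.02,0.1,-1],[0,-3.5,0,1.5,-0.04,0.3,-1],[0,-5.5,0,2.4,-0.06,0.5,-1],[0,-7,0,3,-0.08,0.6,-1],[0,-9,0,3.9,-0.08,0.6,-1],[0,-11,0,4.8,-0.08,0.6,-1],[0,-12.5,0,5.5,-0.08,0.6,-1],[0,-13,0,5.7,-0.08,0.7,-1],[0,-13,0,5.7,-0.08,1.1,-1],[0,-13,0,5.7,-0.08,1.4,-1],[0,-13,0,5.7,-0.08,1.4,-1]]'
python3 - <<'E'
from h import *
p,R=pose();print("nose z",(p+R.apply([.1685,0,.2255])))
for th,z in((13,.012),(13,.008),(17,.007),(20,.007),(23,.007),(26,.007)):
    print(th,z);to(*nose(.044,z,th))
s=arm.read_camera("side");cv2.imwrite("pics/side7.png",s)
cv2.imwrite("pics/crop7.png",cv2.resize(s[100:240,130:305],(700,560),interpolation=cv2.INTER_CUBIC))
E
```

```text
time_s: 19.77
tcp_pos: [0.4677, 0.2911, 0.2711]
eef_rot: [-180.0, 13.0, 97.1]
wrist_force: [0.1, -0.3, -3.2]
finger_gap: 0.0232
gripper_force: 60.9
nose z [0.45352491 0.40368557 0.01341956]
13 0.012
turn [-0.04  0.01 -0.08] shift [0.03 0.   0.14]
13 0.008
turn [-0.04  0.01 -0.08] shift [0.12 0.   0.53]
17 0.007
turn [-0.05 -3.99 -0.08] shift [ 1.75  0.   -0.49]
20 0.007
turn [-0.05 -6.99 -0.08] shift [ 3.01 -0.   -1.26]
23 0.007
turn [-0.05 -9.99 -0.08] shift [ 4.31 -0.   -1.96]
26 0.007
turn [ -0.05 -12.99  -0.08] shift [ 5.64 -0.01 -2.58]
```

View pics/crop7.png

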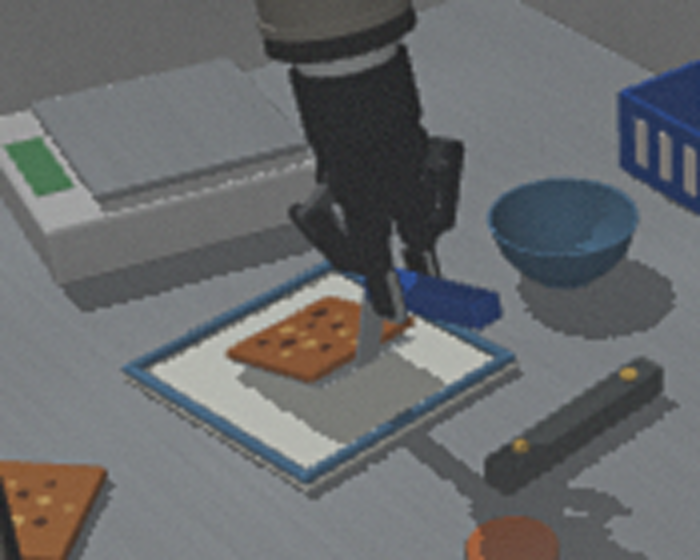

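The crop shows the tilted turner over the plate with the cracker still seated on the blade (crop (320,340)). The nose is just above the floor, and the bowl and bar are clear. I continue tilting slowly.

```bash
python3 -m jog '[[0,-1,0,0.45,0,0.2,-1],[0,-2.5,0,1.1,0,0,-1],[0,-4,0,1.75,0,-0.5,-1],[0,-5.5,0,2.4,0,-0.85,-1],[0,-7,0,3,0,-1.2,-1],[0,-7,0,3,0,-1.2,-1]]'
python3 - <<'E'
from h import *
p,R=pose();n=p+R.apply([.1685,0,.2255]);print("nose",n,(n[:2]-Cp)@u)
s=arm.read_camera("side");cv2.imwrite("pics/side8.png",s)
for f in("7","8"):
    c=blob(cv2.imread(f"pics/side{f}.png"),(3,70,60),(20,255,255),(180,165,235,200));print(cv2.boundingRect(c),cv2.contourArea(c),[np.round((onz("side",q,.012)[:2]-Cp)@u,4) for q in (c[c[:,0,0].argmin(),0].astype(float),)])
for th,z in((23,.007),(26,.007)):
    print(th,z);to(*nose(.044,z,th))
E
```

```text
time_s: 20.58
tcp_pos: [0.4635, 0.3243, 0.2763]
eef_rot: [180.0, 20.0, 97.2]
wrist_force: [-0.8, 1.9, -1.0]
finger_gap: 0.023
gripper_force: 61.3
nose [0.453323   0.40481343 0.00669364] 0.045164547422628744
(187, 174, 33, 22) 394.5 [np.float64(0.0578)]
(186, 175, 31, 18) 292.0 [np.float64(0.0519)]
23 0.007
turn [ 0.01 -3.02 -0.  ] shift [ 1.11  0.01 -0.85]
26 0.007
turn [ 0.01 -6.02 -0.  ] shift [ 2.36  0.01 -1.64]
```

```bash
python3 -m jog '[[0,-2,0,0.7,0,-0.6,-1],[0,-4,0,1.5,0,-1.15,-1],[0,-4,0,1.5,0,-1.15,-1],[0,-4,0,1.1,0,-1,-1],[0,-4,0,0.5,0,-0.8,-1],[0,-4,0,-0.3,0,-0.5,-1],[0,-4,0,-1.2,0,-0.2,-1],[0,-4,0,-2.1,0,0.15,-1],[0,-4,0,-2.1,0,0.15,-1]]'
python3 - <<'E'
from h import *
p,R=pose();n=p+R.apply([.1685,0,.2255]);print("nose",n,(n[:2]-Cp)@u)
s=arm.read_camera("side");cv2.imwrite("pics/side9.png",s)
c=blob(s,(3,70,60),(20,255,255),(180,150,260,215));print(cv2.boundingRect(c),cv2.contourArea(c),[np.round((onz("side",q,.012)[:2]-Cp)@u,4) for q in (c[c[:,0,0].argmin(),0].astype(float),)])
E
```

```text
time_s: 21.75
tcp_pos: [0.4664, 0.3021, 0.2822]
eef_rot: [-180.0, 24.0, 97.1]
wrist_force: [-0.1, -0.9, -1.0]
finger_gap: 0.0229
gripper_force: 61.1
nose [0.45866047 0.36367544 0.00758863] 0.0036884776418986084
(184, 175, 42, 22) 496.0 [np.float64(0.0601)]
```

```bash
python3 -m jog '[[0,0,0,-0.7,0,0.31,-1],[0,0,0,-1.6,0,0.71,-1],[0,0,0,-2.5,0,1.1,-1],[0,0,0,-3.4,0,1.5,-1],[0,0,0,-4.4,0,1.95,-1],[0,0,0,-5.3,0,2.35,-1],[0,0,0,-5.8,0,2.58,-1],[0,0,0,-5.8,0,2.58,-1]]'
python3 - <<'E'
from h import *
p,R=pose();n=p+R.apply([.1685,0,.2255]);print("nose",n,(n[:2]-Cp)@u)
s=arm.read_camera("side");cv2.imwrite("pics/side10.png",s)
c=blob(s,(3,70,60),(20,255,255),(170,150,260,225));print(cv2.boundingRect(c),cv2.contourArea(c),[np.round((onz("side",q,.016)[:2]-Cp)@u,4) for q in (c[c[:,0,0].argmin(),0].astype(float),)])
r=rect(c,"side",.016);q=r[0]-Cp;print(q@u,r[1:3])
E
```

```text
time_s: 22.8
tcp_pos: [0.4741, 0.2398, 0.2821]
eef_rot: [-180.0, 24.0, 97.1]
wrist_force: [-0.3, 0.5, -1.2]
finger_gap: 0.023
gripper_force: 61.1
nose [0.466411   0.30157083 0.00756356] -0.05888810827968516
(184, 175, 47, 28) 670.5 [np.float64(0.0551)]
0.00757965631103516 (array([102.29400635, 102.34178925]), 7.422448635101318)
```

```bash
python3 -m jog '[[0,0,0,-0.8,0,-1.5,-1],[0,0,0,-2,0,-4,-1],[0,0,0,-3.2,0,-7,-1],[0,6,0,-5,0,-8.5,-1],[0,12,0,-8,0,-9,-1],[0,18,0,-11,0,-9,-1],[0,24,0,-14,0,-9,-1],[0,24,0,-14,0,-9,-1]]'
python3 - <<'E'
from h import *
for n in("top","side"): cv2.imwrite(f"pics/{n}11.png",arm.read_camera(n))
t=cv2.imread("pics/top11.png");s=cv2.imread("pics/side11.png")
v=np.array([u[1],-u[0]])
for n,img,b in(("side",s,(170,150,260,225)),("top",t,(110,205,205,295))):
    c=blob(img,(3,70,60),(20,255,255),b);r=rect(c,n,.016);q=r[0]-Cp;print(n,r[0],q@u,q@v,r[1:3])
c=blob(s,(95,80,40),(120,255,255),(155,160,265,222));r=rect(c,"side",.012);print("plate side",r[0],r[1:3])
c=blob(t,(95,80,40),(120,255,255),(105,195,212,305));r=rect(c,"top",.012);print("plate top",r[0],r[1:3])
f=lambda a:cv2.resize(a,(400,400),interpolation=cv2.INTER_CUBIC)
cv2.imwrite("pics/crop11.png",np.hstack([f(t[170:320,90:240]),f(s[120:260,150:290])]))
p,R=pose();print(p)
to([.500,-.4275,.30],[180,0,78.2])
E
```

```text
time_s: 23.85
tcp_pos: [0.486, 0.1466, 0.4233]
eef_rot: [179.9, -0.2, 96.9]
wrist_force: [0.8, -0.0, -2.0]
finger_gap: 0.0228
gripper_force: 61.1
side [0.45870929 0.3677941 ] 0.007768083923339868 0.0006858774719238363 (array([102.2997818 , 101.86557007]), 7.317976474761963)
top [0.45259866 0.41534247] 0.05569989559936522 0.000567682556152342 (array([96.81665802, 14.70192051]), 4.462356090545654)
plate side [0.45992761 0.3574462 ] (array([198.33634949, 199.40124512]), 7.215110778808594)
plate top [0.44857416 0.43974677] (array([199.33755493,  43.60757828]), 8.366897583007812)
[0.48538429 0.14946862 0.42192759]
turn [ 2.000e-02 -1.000e-02  1.894e+01] shift [-57.43  -5.72  12.19]
```

View pics/crop11.png

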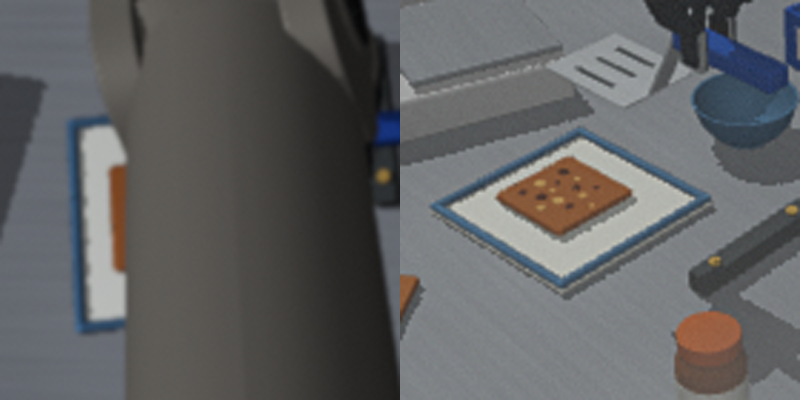

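The side crop shows the cracker flat and right way up on the plate, about 10 mm from the centre. The plate has not moved and the turner is clear of it. I take the turner back to its free spot.

```bash
python3 -m jog '[[0,0,1,-3,-0.3,0,-1],[0,0,3,-8,-0.8,0,-1],[0,0,5,-13.5,-1.3,1,-1],[0,0,7,-19,-1.9,3,-1],[0,0,9,-25,-2.5,5,-1],[0,0,11,-31,-3.1,7,-1],[0,0,13,-37,-3.7,9,-1],[0,0,15,-43,-4.3,11,-1],[0,0,17,-49,-4.9,12,-1],[0,0,18.9,-54,-5.4,12.2,-1],[0,0,18.9,-57.4,-5.7,12.2,-1],[0,0,18.9,-57.4,-5.7,12.2,-1]]'
python3 -c "
from h import *
to([.500,-.4275,.229],[180,0,78.2])"
```

```text
time_s: 25.45
tcp_pos: [0.4993, -0.4295, 0.2987]
eef_rot: [-179.9, 0.1, 78.1]
wrist_force: [-0.9, 0.8, -2.9]
finger_gap: 0.0227
gripper_force: 61.0
turn [-0.12  0.12 -0.09] shift [0.22 0.04 6.97]
```

```bash
python3 -m jog '[[0,0,0,0.2,0,2,-1],[0,0,0,0.2,0,4.5,-1],[0,0,0,0.2,0,6.3,-1],[0,0,0,0.2,0,6.8,-1],[0,0,0,0.2,0,7,-1],[0,0,0,0.2,0,7.15,-1],[0,0,0,0.2,0,7.25,-1],[0,0,0,0.2,0,7.25,-1]]'
```

```text
time_s: 26.45
tcp_pos: [0.5008, -0.4251, 0.227]
eef_rot: [180.0, 0.0, 78.3]
wrist_force: [-0.1, -0.1, -2.0]
finger_gap: 0.023
gripper_force: 61.1
```

```bash
python3 -m jog '[[0,0,0,0,0,0.06,-1],[0,0,0,0,0,0.13,-1],[0,0,0,0,0,0.13,-1]]'; python3 -m jog '[[0,0,0,0,0,0,-0.3],[0,0,0,0,0,0,0.5],[0,0,0,0,0,0,1],[0,0,0,0,0,0,1],[0,0,0,0,0,0,1],[0,0,0,0,0,-1,1],[0,0,0,0,0,-4,1],[0,0,0,0,0,-9,1],[0,0,0,0,0,-13,1],[0,0,0,0,0,-13,1]]'
python3 - <<'E'
from h import *
s=arm.read_camera("side");t=arm.read_camera("top")
hb=((110,120,50),(130,255,255))
for n,img,b in(("top",t,(455,215,535,260)),("side",s,(425,300,495,370))):
    r=rect(blob(img,*hb,b),n,.068);print("handle",n,np.round(r[0],4),np.round(r[1],1),r[2])
for n,img,z,b,k in(("side",s,.016,(170,150,260,225),((3,70,60),(20,255,255))),("side",s,.012,(155,160,265,222),((95,80,40),(120,255,255))),("top",t,.016,(120,215,195,290),((3,70,60),(20,255,255))),("top",t,.012,(105,195,212,305),((95,80,40),(120,255,255))),("top",t,.002,(400,200,458,255),((0,0,120),(180,60,255)))):
    r=rect(blob(img,*k,b),n,z);print(n,np.round(r[0],4),np.round(r[1],1),r[2])
E
```

```text
time_s: 26.82
tcp_pos: [0.5007, -0.4254, 0.2258]
eef_rot: [180.0, 0.0, 78.2]
wrist_force: [-1.6, -0.6, 4.4]
finger_gap: 0.0231
gripper_force: 62.1
time_s: 28.08
tcp_pos: [0.5009, -0.4259, 0.3592]
eef_rot: [179.7, 0.1, 78.2]
wrist_force: [-0.1, 0.2, -0.5]
finger_gap: 0.0851
gripper_force: 0.0Traceback (most recent call last):
  File "<stdin>", line 5, in <module>
  File "h.py", line 19, in blob
    return max(cv2.findContours(m,cv2.RETR_EXTERNAL,cv2.CHAIN_APPROX_NONE)[0],key=cv2.contourArea)
ValueError: max() iterable argument is empty
```

```bash
python3 - <<'E'
from h import *
s=arm.read_camera("side");t=arm.read_camera("top")
O=((3,70,60),(20,255,255));Bl=((95,80,40),(120,255,255));H=((110,120,50),(130,255,255))
for nm,n,img,z,b,k in(("handle","side",s,.068,(425,300,495,370),H),("cracker","side",s,.016,(170,150,260,225),O),("plate","side",s,.012,(155,160,265,222),Bl),("cracker","top",t,.016,(120,215,195,290),O),("plate","top",t,.012,(105,195,212,305),Bl)):
    r=rect(blob(img,*k,b),n,z);print(nm,n,np.round(r[0],4),np.round(r[1],1),round(r[2],1))
# other things: change against the first pictures, outside arm
d=cv2.absdiff(s,cv2.imread("pics/side0.png")).max(2)
for nm,b in dict(jar=(245,228,274,270),cup=(298,268,330,308),bottle=(340,150,363,196),tin=(380,195,412,232),bowl=(250,145,290,173),brush=(412,248,492,292),blade=(376,290,430,335)).items(): print(nm,(d[b[1]:b[3],b[0]:b[2]]>50).mean().round(3))
E
```

```text
handle side [ 0.4966 -0.4536] [111.1  31.3] 77.5
cracker side [0.4587 0.3678] [102.3 101.9] 7.3
plate side [0.4599 0.3574] [198.5 199.4] 7.2
cracker top [0.458  0.3728] [98.  99.1] 7.1
plate top [0.4585 0.3613] [199.2 199.4] 7.2
jar 0.0
cup 0.0
bottle 0.0
tin 0.0
bowl 0.0
brush 0.291
blade 0.003
```

```bash
python3 - <<'E'
from h import *
d=cv2.absdiff(cv2.imread("pics/side11.png"),cv2.imread("pics/side0.png")).max(2)
print((d[248:292,412:492]>50).mean(),proj("side",np.array([.5,-.426,.25])),pose()[0])
r=arm.hand_in();print(r)
E
```

```text
0.0 [461.36484967 260.5991296 ] [ 0.50064132 -0.42469233  0.35469685]
the job is handed in; nothing more can be done
None
```

I handed the job in at about 28 s: the cracker lies flat and right way up on the plate, about 11 mm off its centre, the turner is back flat on the bench at its starting spot, and I saw nothing else disturbed; the brush was hidden by the gripper at the end, but unmoved when last in clear view.

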